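Set out a dressing tray from the stack

ROBOT

A 6-joint arm with a two-finger parallel gripper is mounted at the origin on a cart in front of the work surface, level with it; the furniture and walls round the work are solid. World frame = base frame: x ahead of the robot, y to its left, z up, the work surface at z = 0. Lengths are in m, angles in rad, forces in N, time in s.
With the tool pointing down it reaches from about 0.25 to 0.725 m from the base axis. Payload 4 kg.
Tool frame: the origin (TCP) lies midway between the tips of the shut fingers; the grasp point (between the pads) lies 19 mm behind it (bot.grip_depth is the distance from the TCP to the grasp point, in m); z points along the fingers, y is the line along which they close (so a half turn about z gives the same grasp; the last joint's range is limited). The gripper opens to 85 mm and grips with 20 to 120 N. Pads are 22 mm wide; open, the fingers measure 114 mm over their backs; the gripper's body (76 mm by 85 mm) begins 54 mm behind the grasp point. The pads swing forward as they close: fully open they stand 13 mm farther back than shut.
Start: joints at [1.119, 0.241, 0.005, 1.335, 0, 1.571], TCP at [0.218, 0.45, 0.231] pointing down, gripper open.
Joint ranges: [-2.72, 2.72], [-1.05, 1.87], [-1.09, 1.28], [-1.99, 2.15], [-1.42, 1.44], [-3.14, 3.14]. Speed limits (rad/s): [2.79, 2.79, 3.14, 3.14, 3.14, 3.14].

INTERFACE

Orientations are given as a unit quaternion [x, y, z, w].
In Python, from workcell import bot gives the robot as it stands.
- The arm moves only by the shell command python3 -m creep 'ROWS'. ROWS is JSON, one flat list of numbers, 5 for each row, row after row: the shift along the world's x, y, z in m, then the turn about the world's z in rad, then the finger opening in m, from 0 to 0.0854. In form: [x, y, z, twist, claw, x, y, z, twist, claw, ...]. A call has 1 to 10 rows; each row is the pose to reach, as a shift and turn from the pose commanded when the call began; what a row does not reach only later rows make up. A row lasts 1/12 s, in which the tool goes at most 41.7 mm and 7.16 degrees, less where a joint would pass 70% of its speed; a pose out of reach is approached as far as the arm can. A call with a gripper value outside its range is refused whole. The fingers move at their own pace and stop on an object; the grip force is fixed at half the most. Time passes only in rows, so rows that repeat a pose let the fingers close. It gives the time, the measured TCP pose, the force, the opening and the grip force at its end, in the units of the state.
- bot.get_obs(): the state, without advancing time (a new reading comes with each control period).
- bot.camera(name): name is "scene" or "top" or "wrist"; returns a dict with "pixels" (400x640x3 uint8, red, green, blue), "camera_matrix" (3x3 intrinsics, pixels), "dist_coeffs" ([k1, k2, p1, p2, k3] as OpenCV has them; the pictures are not rectified), "extrinsics" (4x4, takes a point from world to camera coordinates); the wrist camera has in their place "T_tool_cam" (4x4, takes a point from camera to tool coordinates, whose origin is the TCP and whose axes are the flange's). Camera axes: x right, y down, z forward; pixel columns grow to the right and rows downward; lengths in m; the calibration is good to about 2 mm. A picture is of the moment at which its call begins: read the wrist's pose just before it. There is no depth.
- bot.job_done(): hands the job in; it is judged then, once.
Trained networks look in the newest picture that a camera, given by its name, has taken for a name from the list of things; names that differ only in an ending like _2 or _b are one class to them, and where a whole thing is asked for, a point or a joint stands for the part that bears it (a point fixed in the world has none). Each returns a list of dicts, best first, with "score" (0 to 1); they miss things now and then, are a little off and sometimes report something else, mostly with a low value. They report only what shows in the picture. A call takes as long as a camera call.
- bot.look_for(camera, thing): "centre" ([column, row] as shares, 0 to 1, of the picture: columns of its width, rows of its height, amid what is visible of it).
- bot.place_of(camera, thing): "centre" ([column, row] as shares, 0 to 1, of the picture: columns of its width, rows of its height: a listed point, or the origin of a listed thing).
The state is a dict: "clock": time; "joint_pos": joint angles; "joint_vel": joint speeds; "tau": joint torques, N m; "eef_pos": TCP position; "tool_rot": TCP orientation; "ft_force": force on the tool from outside, world axes, zero at the start; "ft_torque": the same for the moment, N m; "grip_width": finger opening in m; "grasp_force": force on a finger pad.
Only numpy, scipy, OpenCV 4.12 (cv2) and the standard library are available. Lean on these libraries where they do the work, as an engineer would, in place of code of your own. Each camera call takes 0.05 s, during which the arm holds its last target. There are 200 camera calls.

TASK

Take the top steel tray off the stack of three and set it down, not drop it, in the middle of the green mat, with its long sides along the mat's long sides, and lay the forceps flat on the tray's floor. Leave the other two trays nested where they stand, never lifting them, and do not disturb the scissors, the orange jar or the small brown bottle.

Things in the scene. Friction and masses are not known exactly. Their poses are not given: they have to be found in the camera images.
- tray_top: Topmost of three identical nested steel trays, 200 mm along x, 120 mm along y (134 over the blue grip blocks), 40 mm high, 0.18 kg; origin at the centre of its underside. Upright wall 3 mm thick from z 16 mm to the rim at z 40. Below z 16 its body is 187 x 107 mm and nests with 3.5 mm play in the tray beneath, so trays stand 24 mm apart in height; it must rise 16 mm to come clear.
- tray_top_grip_a (a point): On the top tray's rim (z 40 mm) at y = +62 mm, the middle of one long side; axes as the tray's. Here a blue grip block, 60 mm long, 18 mm high, is fixed outside the wall; wall and block are 10 mm thick together (|y| 57 to 67 mm). Pinch from above, one finger inside the tray, one outside; tips over 24 mm below the rim reach the next tray's block.
- tray_top_grip_b (a point): The same on the other long side, y = -62 mm.
- tray_top_floor (a point): Centre of the top tray's inner floor, 3 mm above its underside. The well is 181 mm along x, 101 mm along y; at 19 mm above the underside a narrow ledge runs round it, and above the ledge the tray is 194 x 114 mm inside.
- tray_mid: The middle tray of the stack, identical; origin at the centre of its underside, 24 mm above that of tray_low. Must stay.
- tray_low: The bottom tray of the stack, identical, standing on the worktop; origin at the centre of its underside. Must stay.
- mat: Flat green mat with a thin white border line, fixed to the worktop, 270 mm along its x, 190 mm along its y, 3 mm thick; origin at the centre of its underside.
- forceps: Slim steel dressing forceps (tweezers without finger rings) lying on the worktop, 140 mm along its x, 16 mm wide along its y, 12 mm high, 22 g; origin at the centre of its underside. Grasp across the middle.
- forceps_mid (a point): Centre of the forceps' body, 6 mm above its origin; axes as forceps.
- scissors: Bystander: steel scissors with two finger rings lying flat, 157 mm along x, 56 mm wide, 10 mm high; origin at the centre of the underside.
- pill_jar: Bystander: orange jar with white lid, 50 mm across, 76 mm high; origin at the centre of the underside.
- bottle: Bystander: the smaller brown glass bottle with green cap, 46 mm across, 85 mm high; origin at the centre of the underside.

How it is judged:
By the outcome, as a careful person would: the job done as asked, in the order asked, and still so for the second after the job is handed in, with the robot touching nothing.
It also fails if it takes over 58 s, if anything falls off the work surface, if the arm or the gripper's body presses on something with over 40 N, if the wrist force passes 120 N, or if a joint passes its speed limit or range.

## Working session

There is one attempt and no reset: what is moved stays moved. The work goes in short steps, Python scripts to look and compute and a shell command to move; the robot and the scene stay as the last step left them, time stands still between calls to the robot, and variables do not carry over. Pictures are saved under pics/ and viewed, at most 13 in all, crops included, and the job is handed in when it is done.

```bash
ls; mkdir -p pics; cat > h.py <<'E'
import numpy as np, cv2
from workcell import bot
from scipy.spatial.transform import Rotation as R
W,H=640,400
def snap(cam):
    o=bot.get_obs(); c=bot.camera(cam)
    if 'extrinsics' in c and c['extrinsics'] is not None: E=np.array(c['extrinsics'])
    else:
        T=np.eye(4);T[:3,:3]=R.from_quat(o['tool_rot']).as_matrix();T[:3,3]=o['eef_pos']
        E=np.linalg.inv(T@np.array(c['T_tool_cam']))
    return dict(K=np.array(c['camera_matrix']),d=np.array(c['dist_coeffs'],float),E=E,px=c['pixels'])
def ray(s,uv):
    p=cv2.undistortPoints(np.array([[uv]],float),s['K'],s['d'])[0,0]
    Rm=s['E'][:3,:3];t=s['E'][:3,3]
    v=Rm.T@np.array([p[0],p[1],1]);return -Rm.T@t, v/np.linalg.norm(v)
def atz(s,uv,z):
    o,v=ray(s,uv);return o+v*(z-o[2])/v[2]
def tri(rs):
    A=np.zeros((3,3));b=np.zeros(3)
    for o,v in rs:
        P=np.eye(3)-np.outer(v,v);A+=P;b+=P@o
    x=np.linalg.solve(A,b)
    return x,[round(1e3*np.linalg.norm(np.cross(x-o,v)),1) for o,v in rs]
def proj(s,X):
    r,_=cv2.Rodrigues(s['E'][:3,:3]);return cv2.projectPoints(np.atleast_2d(np.array(X,float)),r,s['E'][:3,3],s['K'],s['d'])[0][:,0]
def px(c): return [c[0]*W,c[1]*H]
def save(s,n): cv2.imwrite('pics/'+n,s['px'][:,:,::-1])
E
python3 - <<'E'
from h import *
S={}
for c in ['scene','top','wrist']:
    S[c]=snap(c); save(S[c],c+'0.png')
    for n in ['tray_top','tray_top_grip_a','tray_top_floor','tray_low','mat','forceps','forceps_mid','scissors','pill_jar','bottle']:
        print(c,n,[(round(d['score'],2),np.round(px(d['centre'])).tolist(), np.round(atz(S[c],px(d['centre']),0),3)[:2].tolist()) for d in bot.place_of(c,n)[:3]])
im=np.vstack([S['scene']['px'],S['top']['px']])
cv2.imwrite('pics/a.png',cv2.resize(im,(480*1,600))[:,:,::-1])
o=bot.get_obs();print(o['clock'],o['tool_rot'],o['eef_pos'])
for c in ['scene','top']: print(ray(S[c],(320,200)))
E
```

```text
pics
scene tray_top [(0.73, [277.0, 176.0], [0.599, 0.232]), (0.32, [278.0, 180.0], [0.591, 0.214])]
scene tray_top_grip_a [(0.74, [272.0, 179.0], [0.582, 0.232]), (0.66, [281.0, 149.0], [0.683, 0.337]), (0.36, [281.0, 183.0], [0.593, 0.2])]
scene tray_top_floor [(0.74, [278.0, 172.0], [0.614, 0.249])]
scene tray_low [(0.66, [274.0, 186.0], [0.569, 0.202])]
scene mat [(0.71, [325.0, 287.0], [0.474, -0.177]), (0.53, [277.0, 171.0], [0.613, 0.251])]
scene forceps [(0.52, [278.0, 237.0], [0.468, 0.025])]
scene forceps_mid [(0.75, [276.0, 232.0], [0.474, 0.045])]
scene scissors [(0.47, [341.0, 220.0], [0.642, -0.034]), (0.16, [279.0, 147.0], [0.685, 0.346])]
scene pill_jar [(0.73, [348.0, 170.0], [0.795, 0.113])]
scene bottle [(0.6, [369.0, 186.0], [0.8, 0.019])]
top tray_top [(0.91, [245.0, 208.0], [0.588, 0.198]), (0.22, [319.0, 123.0], [0.819, 0.012])]
top tray_top_grip_a [(0.78, [223.0, 188.0], [0.639, 0.257]), (0.78, [259.0, 223.0], [0.55, 0.159])]
top tray_top_floor [(0.96, [245.0, 208.0], [0.587, 0.198])]
top tray_low [(0.51, [260.0, 225.0], [0.544, 0.156])]
top mat [(0.68, [386.0
[... 161 characters left out ...]
0.476, 0.034])]
top scissors [(0.59, [340.0, 190.0], [0.641, -0.047])]
top pill_jar [(0.87, [281.0, 131.0], [0.792, 0.113]), (0.56, [322.0, 122.0], [0.82, 0.006])]
top bottle [(0.67, [322.0, 125.0], [0.814, 0.003])]
wrist tray_top []
wrist tray_top_grip_a []
wrist tray_top_floor []
wrist tray_low []
wrist mat []
wrist forceps []
wrist forceps_mid []
wrist scissors []
wrist pill_jar []
wrist bottle []
1.65 [ 2.23977712e-01  9.74594267e-01 -1.48696801e-06  1.03225276e-05] [0.21829292 0.44982564 0.23131292]
(array([ 0.13757523, -0.61508032,  0.9009895 ]), array([ 0.40926795,  0.55021348, -0.72784948]))
(array([0.49598722, 0.02481941, 1.18556965]), array([ 0.09900991, -0.01711044, -0.99493933]))
```

View pics/top0.png

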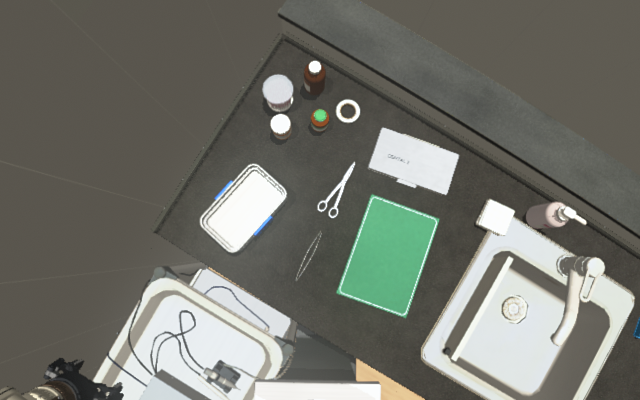

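View pics/scene0.png

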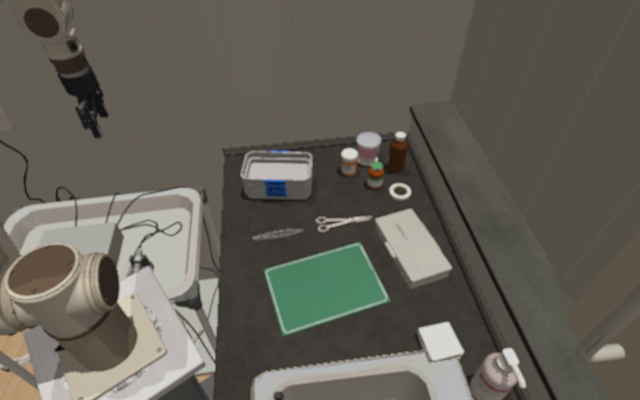

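The views show the stack at top (245,208) with its blue blocks at (223,188) and (263,226). The mat is at (388,256), the forceps at (308,255) and the scissors at (337,190). Next I'll measure these precisely.

```bash
cat >> h.py <<'E'
def matpose(s,z=0.003):
    h=cv2.cvtColor(s['px'],cv2.COLOR_RGB2HSV)
    m=cv2.inRange(h,(60,80,60),(90,255,255))
    c=max(cv2.findContours(m,cv2.RETR_EXTERNAL,cv2.CHAIN_APPROX_NONE)[0],key=cv2.contourArea)[:,0]
    P=np.array([atz(s,p,z)[:2] for p in c.astype(float)])
    r=cv2.minAreaRect((P*1000).astype(np.float32)); return r
E
python3 - <<'E'
from h import *
S={c:snap(c) for c in ['scene','top']}
for c in S: print(c,'mat',matpose(S[c]))
P={}
for c in S: 
  for n in ['tray_top_grip_a','forceps_mid','tray_top_floor','tray_top','mat']:
    P[c,n]=[px(d['centre']) for d in bot.place_of(c,n)]
  print(c, P[c,'tray_top_grip_a'])
g=lambda c,n,i=0: ray(S[c],P[c,n][i])
for n in ['forceps_mid','tray_top_floor','tray_top','mat']:
  print(n,tri([g('scene',n),g('top',n)]) if P['top',n] else None)
for i in range(len(P['scene','tray_top_grip_a'])):
  for j in range(len(P['top','tray_top_grip_a'])):
    print(i,j,tri([g('scene','tray_top_grip_a',i),g('top','tray_top_grip_a',j)]))
# blue blobs in top
s=S['top'];h=cv2.cvtColor(s['px'],cv2.COLOR_RGB2HSV);m=cv2.inRange(h,(100,120,60),(125,255,255))
n,l,st,ce=cv2.connectedComponentsWithStats(m)
for k in range(1,n):
  if st[k,4]>20: print('blue',ce[k],st[k,4],atz(s,ce[k],.088))
# forceps line in top
roi=np.zeros(m.shape,np.uint8);roi[225:285,292:328]=1
gray=cv2.cvtColor(s['px'],cv2.COLOR_RGB2GRAY);ys,xs=np.where((gray>75)&(roi>0))
Q=np.array([atz(s,(x,y),.006)[:2] for x,y in zip(xs,ys)])*1000
print(len(Q),'forceps',cv2.minAreaRect(Q.astype(np.float32)),Q.mean(0))
o=bot.get_obs();print(R.from_quat(o['tool_rot']).as_matrix().round(3), o['clock'])
cv2.imwrite('pics/topcrop.png',cv2.resize(s['px'][150:330,190:450],None,fx=3,fy=3,interpolation=cv2.INTER_CUBIC)[:,:,::-1])
E
```

```text
scene mat ((476.1697692871094, -172.7469482421875), (170.33782958984375, 251.13726806640625), 71.55957794189453)
top mat ((476.14263916015625, -174.01937866210938), (175.98248291015625, 256.1453857421875), 71.49764251708984)
scene [[280.576, 148.92000000000002], [272.576, 179.8], [279.104, 181.4]]
top [[222.976, 190.32], [258.88, 223.4]]
forceps_mid (array([0.47157554, 0.03670808, 0.01442357]), [np.float64(0.4), np.float64(0.4)])
tray_top_floor (array([0.5885671 , 0.19256543, 0.05365381]), [np.float64(1.8), np.float64(1.8)])
tray_top (array([0.58267475, 0.196026  , 0.03970466]), [np.float64(0.2), np.float64(0.2)])
mat (array([ 0.47829885, -0.17609392, -0.00953941]), [np.float64(6.0), np.float64(6.0)])
0 0 (array([0.62304836, 0.23607221, 0.09684209]), [np.float64(2.3), np.float64(2.3)])
0 1 (array([0.55083448, 0.13038214, 0.20198051]), [np.float64(12.4), np.float64(12.4)])
1 0 (array([ 0.62408248,  0.27513233, -0.05907505]), [np.float64(16.7), np.float64(16.7)])
1 1 (array([0.54346805, 0.15194383, 0.07917908]), [np.float64(2.6), np.float64(2.6)])
2 0 (array([ 0.6352482 ,  0.27355747, -0.07435815]), [np.float64(6.2), np.float64(6.2)])
2 1 (array([0.55179227, 0.14861219, 0.06915461]), [np.float64(6.5), np.float64(6.5)])
blue [222.86885246 189.49180328] 61 [0.6240687  0.23928039 0.088     ]
blue [262.85714286 225.08571429] 70 [0.54161949 0.14009171 0.088     ]
blue [637.13414634 329.75609756] 82 [ 0.29693657 -0.80525333  0.088     ]
1553 forceps ((473.8613586425781, 27.84896469116211), (149.48500061035156, 89.37825775146484), 1.4035890102386475) [484.19195646  34.05105458]
[[-0.9    0.437  0.   ]
 [ 0.437  0.9    0.   ]
 [-0.     0.    -1.   ]] 2.25
```

View pics/topcrop.png

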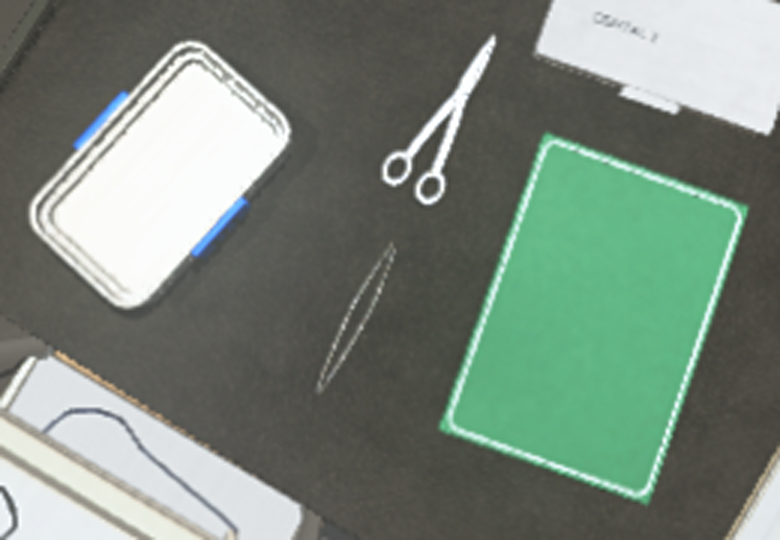

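The crop shows the forceps running from (321,232) to (297,280) in the top view. The tray's short axis is about 50° and the mat's long axis about -18.5°. I'm moving above grip b.

```bash
python3 -m creep '[0.32,-0.305,0.04,-0.24,0.06,0.32,-0.305,0.04,-0.24,0.06,0.32,-0.305,0.04,-0.24,0.06,0.32,-0.305,0.04,-0.24,0.06,0.32,-0.305,0.04,-0.24,0.06,0.32,-0.305,0.04,-0.24,0.06,0.32,-0.305,0.04,-0.24,0.06,0.32,-0.305,0.04,-0.24,0.06,0.32,-0.305,0.04,-0.24,0.06,0.32,-0.305,0.04,-0.24,0.06]'
python3 -m creep '[0,0,0,0,0.06,0,0,0,0,0.06,0,0,0,0,0.06]'
python3 - <<'E'
from h import *
o=bot.get_obs();print(o['clock'],o['eef_pos'],R.from_quat(o['tool_rot']).as_matrix().round(3),o['joint_pos'])
s=snap('wrist');save(s,'w1.png');print(bot.camera('wrist')['T_tool_cam'])
np.save('w1.npy',s,allow_pickle=True)
for n in ['tray_top_grip_a','tray_top_floor','forceps_mid','tray_top']:
  print(n,[(round(d['score'],2),np.round(px(d['centre'])).tolist(),atz(s,px(d['centre']),{'forceps_mid':.006,'tray_top_floor':.051}.get(n,.088)).round(4).tolist()) for d in bot.place_of('wrist',n)])
E
```

```text
clock: 3.08
eef_pos: [0.5199, 0.1618, 0.2692]
tool_rot: [0.339, 0.941, 0.0, 0.0]
ft_force: [1.1, 0.7, -0.3]
grip_width: 0.0598
grasp_force: 0.0
clock: 3.33
eef_pos: [0.5184, 0.1633, 0.2685]
tool_rot: [0.339, 0.941, -0.0, -0.001]
ft_force: [-1.0, -0.6, -1.1]
grip_width: 0.06
grasp_force: 0.0
3.3333 [0.5184257  0.16333284 0.26847135] [[-0.77   0.639 -0.001]
 [ 0.639  0.77   0.   ]
 [ 0.001 -0.001 -1.   ]] [3.04960215e-01 3.17783131e-01 2.05438753e-01 1.45948951e+00
 4.49605546e-04 9.97645908e-01]
[[-1.19131536e-03 -9.54484606e-01 -2.98257805e-01  7.66000658e-02]
 [ 9.99999108e-01 -1.31710933e-03  2.20769657e-04  1.37489945e-03]
 [-6.03559376e-04 -2.98257276e-01  9.54485324e-01 -1.42330268e-01]
 [ 0.00000000e+00  0.00000000e+00  0.00000000e+00  1.00000000e+00]]
tray_top_grip_a [(0.9, [314.0, 212.0], [0.5437, 0.1442, 0.088]), (0.57, [422.0, 214.0], [0.6254, 0.2384, 0.088])]
tray_top_floor [(0.93, [363.0, 201.0], [0.5819, 0.1934, 0.051])]
forceps_mid [(0.74, [221.0, 202.0], [0.4686, 0.0341, 0.006])]
tray_top [(0.56, [361.0, 200.0], [0.5671, 0.1936, 0.088])]
```

View pics/w1.png

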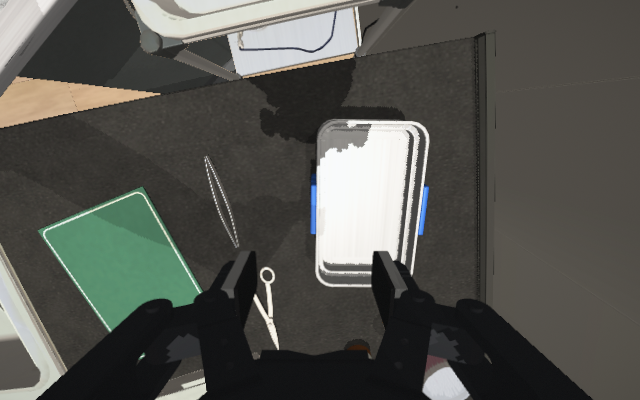

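The wrist view shows the tray almost upright. Grip b is at (314,212), the forceps run from (206,157) to (238,246), and the tool is aligned within about 1°. I'll go nearer for the second view.

```bash
python3 -m creep '[0.0245,-0.019,-0.04,-0.01,0.06,0.0245,-0.019,-0.08,-0.01,0.06,0.0245,-0.019,-0.09,-0.01,0.06,0.0245,-0.019,-0.09,-0.01,0.06,0.0245,-0.019,-0.09,-0.01,0.06]'
python3 - <<'E'
from h import *
a=np.load('w1.npy',allow_pickle=True).item()
s=snap('wrist');save(s,'w2.png')
o=bot.get_obs();print(o['clock'],o['eef_pos'],R.from_quat(o['tool_rot']).as_euler('xyz',True))
for n,p in [('tray_top_grip_a',(314,212)),('tray_top_grip_a',(422,214)),('tray_top_floor',(363,201)),('forceps_mid',(221,202))]:
  for d in bot.place_of('wrist',n): print(n,round(d['score'],2),np.round(px(d['centre'])),tri([ray(a,p),ray(s,px(d['centre']))]))
E
```

```text
clock: 4.05
eef_pos: [0.5423, 0.1449, 0.1783]
tool_rot: [0.343, 0.939, -0.001, -0.001]
ft_force: [0.5, 0.9, 0.4]
grip_width: 0.0602
grasp_force: 0.0
4.1 [0.54346436 0.14520604 0.17999625] [1.79937465e+02 3.83809757e-02 1.39842852e+02]
tray_top_grip_a 0.84 [463. 212.] (array([0.482917  , 0.19470346, 0.32421809]), [np.float64(0.1), np.float64(0.1)])
tray_top_grip_a 0.66 [311. 212.] (array([0.51547443, 0.16769075, 0.19845735]), [np.float64(0.1), np.float64(0.1)])
tray_top_grip_a 0.84 [463. 212.] (array([0.62375056, 0.2386802 , 0.09049796]), [np.float64(1.0), np.float64(1.0)])
tray_top_grip_a 0.66 [311. 212.] (array([0.46449044, 0.21393896, 0.40301008]), [np.float64(0.1), np.float64(0.1)])
tray_top_floor 0.91 [375. 198.] (array([ 0.61857477,  0.18703347, -0.05674934]), [np.float64(0.0), np.float64(0.0)])
forceps_mid 0.85 [196. 201.] (array([ 0.46972114,  0.01897815, -0.02609043]), [np.float64(0.5), np.float64(0.5)])
```

View pics/w2.png

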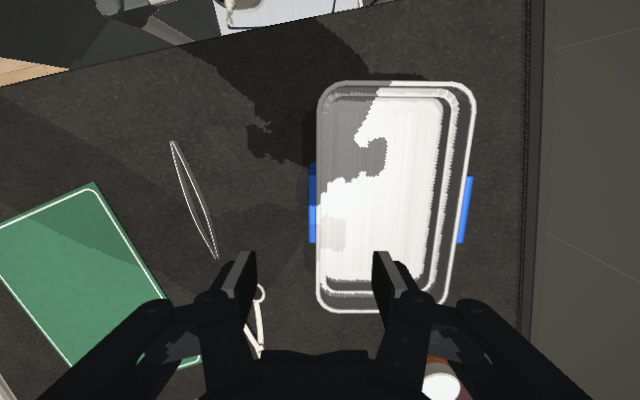

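Wrist view 2: the near block is at (312,203), the far block at (465,210), and the tray is aligned with the fingers. Now a quick calculation of the remaining offset.

```bash
python3 - <<'E'
from h import *
s=snap('wrist');o=bot.get_obs()
print(o['eef_pos'])
for nm,uv in [('mid',(315,204)),('net',(311,212)),('far',(465,210)),('rimL',(317,100)),('rimL2',(317,290)),('rimR',(475,100)),('rimR2',(446,290))]: print(nm,atz(s,uv,.088).round(4))
h=cv2.cvtColor(s['px'],cv2.COLOR_RGB2HSV);m=cv2.inRange(h,(100,120,60),(125,255,255))
n,l,st,ce=cv2.connectedComponentsWithStats(m)
for k in range(1,n):
  if st[k,4]>50: print(st[k],ce[k],atz(s,ce[k],.080).round(4))
P=o['eef_pos'];print(proj(s,[[P[0],P[1],.088]]))
for n in ['tray_mid','tray_low','tray_top']: print(n,[(d['score'],px(d['centre'])) for d in bot.place_of('wrist',n)])
E
```

```text
[0.54411007 0.14505022 0.1807674 ]
mid [0.543  0.1498 0.088 ]
net [0.5462 0.1427 0.088 ]
far [0.6291 0.243  0.088 ]
rimL [0.4815 0.2037 0.088 ]
rimL2 [0.6073 0.0979 0.088 ]
rimR [0.5584 0.2957 0.088 ]
rimR2 [0.6851 0.1885 0.088 ]
[305 160   8  80 595] [308.74957983 199.53613445] [0.5384 0.1467 0.08  ]
[452 171  17  69 466] [460.08154506 205.24463519] [0.6274 0.2436 0.08  ]
[[311.50777974 208.45399944]]
tray_mid []
tray_low []
tray_top [(0.68, [373.82399999999996, 195.52])]
```

```bash
python3 -m creep '[0,0.003,-0.03,0,0.05,0,0.003,-0.06,0,0.045,0,0.003,-0.08,0,0.045,0,0.003,-0.095,0,0.045,0,0.003,-0.105,0,0.045,0,0.003,-0.105,0,0.045,0,0.003,-0.105,0,0.02,0,0.003,-0.105,0,0.0,0,0.003,-0.105,0,0.0,0,0.003,-0.105,0,0.0]'
python3 -m creep '[0,0,0,0,0,0,0,0,0,0,0,0,0,0,0,0,0,0,0,0]'
```

```text
clock: 5.33
eef_pos: [0.544, 0.1475, 0.0754]
tool_rot: [0.344, 0.939, 0.0, 0.001]
ft_force: [-1.3, -0.5, 4.4]
grip_width: 0.0083
grasp_force: 60.2
clock: 5.67
eef_pos: [0.544, 0.1475, 0.0754]
tool_rot: [0.344, 0.939, 0.001, 0.001]
ft_force: [-1.6, -2.1, 5.5]
grip_width: 0.0078
grasp_force: 60.4
```

```bash
python3 -m creep '[0,0,0.004,0,0,0,0,0.01,0,0,0,0,0.018,0,0,0,0,0.03,0,0,0,0,0.045,0,0,0,0,0.06,0,0,0,0,0.06,0,0,0,0,0.06,0,0]'
python3 - <<'E'
from h import *
o=bot.get_obs();print(o['ft_force'],o['ft_torque'])
s=snap('scene');w=snap('wrist')
a=cv2.resize(s['px'][100:260,200:420],(550,400)); b=cv2.resize(w['px'],(250,156))
im=np.zeros((400,800,3),np.uint8);im[:,:550]=a;im[:156,550:]=b
cv2.imwrite('pics/l.png',im[:,:,::-1])
E
```

```text
clock: 6.33
eef_pos: [0.544, 0.1478, 0.1348]
tool_rot: [0.344, 0.939, 0.001, 0.001]
ft_force: [0.4, -0.9, -2.2]
grip_width: 0.0081
grasp_force: 59.3
[ 0.39847724 -0.8828615  -2.22015861] [-0.10379598  0.10359399 -0.00947264]
```

View pics/l.png

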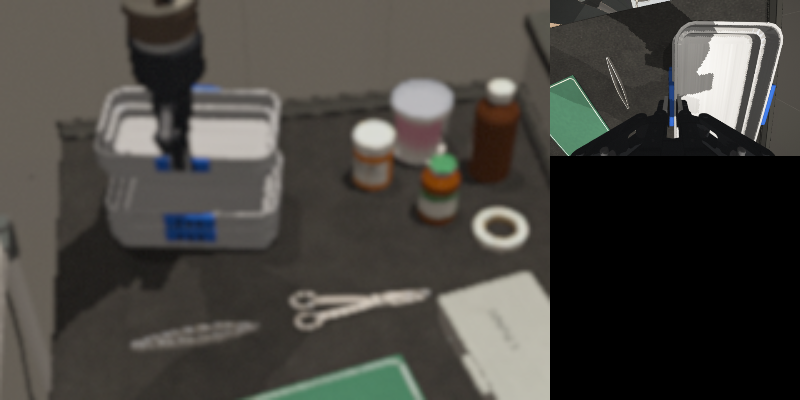

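Only the top tray is up; the two lower ones still stand nested, with two blue blocks showing at (190,228). I'm carrying it over to the mat.

```bash
python3 -m creep '[-0.003,-0.01,0.01,0.01,0,-0.008,-0.035,0.02,0.04,0,-0.016,-0.07,0.02,0.08,0,-0.024,-0.105,0.02,0.12,0,-0.032,-0.14,0.02,0.16,0,-0.04,-0.175,0.02,0.2,0,-0.048,-0.21,0.02,0.24,0,-0.056,-0.245,0.02,0.28,0,-0.064,-0.28,0.02,0.32,0,-0.072,-0.31,0.02,0.35,0]'
python3 -m creep '[-0.01,-0.035,0,0.015,0,-0.015,-0.055,-0.01,0.025,0,-0.018,-0.067,-0.03,0.025,0,-0.018,-0.069,-0.055,0.025,0,-0.018,-0.069,-0.07,0.025,0,-0.018,-0.069,-0.07,0.025,0,-0.018,-0.069,-0.07,0.025,0]'
python3 - <<'E'
from h import *
o=bot.get_obs();print(o['eef_pos'],R.from_quat(o['tool_rot']).as_euler('xyz',True))
s=snap('top');w=snap('wrist')
np.save('p.npy',[s,w],allow_pickle=True)
for c,q in (('top',s),('wrist',w)):
  for n in ['tray_top_grip_a','tray_top_floor']:
    print(c,n,[(round(d['score'],2),np.round(px(d['centre'])).tolist(),atz(q,px(d['centre']),.0485+.03 if 'grip' in n else .0415).round(4).tolist()) for d in bot.place_of(c,n)])
a=cv2.resize(s['px'][170:340,300:470],(400,400),interpolation=cv2.INTER_CUBIC); b=cv2.resize(w['px'],(400,250))
im=np.zeros((400,800,3),np.uint8);im[:,:400]=a;im[:250,400:]=b
cv2.imwrite('pics/m.png',im[:,:,::-1])
E
```

```text
clock: 7.27
eef_pos: [0.4698, -0.1644, 0.1527]
tool_rot: [0.174, 0.985, -0.0, -0.001]
ft_force: [0.6, -0.6, -2.6]
grip_width: 0.0084
grasp_force: 59.3
clock: 7.85
eef_pos: [0.4517, -0.2308, 0.0823]
tool_rot: [0.163, 0.987, 0.001, -0.002]
ft_force: [0.1, -0.2, -1.9]
grip_width: 0.0086
grasp_force: 59.3
[ 0.45170537 -0.23084236  0.08232014] [179.96718848  -0.24226726 161.26468451]
top tray_top_grip_a [(0.89, [372.0, 247.0], [0.4956, -0.1218, 0.0785]), (0.17, [391.0, 254.0], [0.4795, -0.1689, 0.0785])]
top tray_top_floor [(0.69, [391.0, 255.0], [0.477, -0.1746, 0.0415])]
wrist tray_top_grip_a [(0.76, [559.0, 272.0], [0.5083, -0.1, 0.0785]), (0.66, [315.0, 275.0], [0.4643, -0.233, 0.0785])]
wrist tray_top_floor []
```

View pics/m.png

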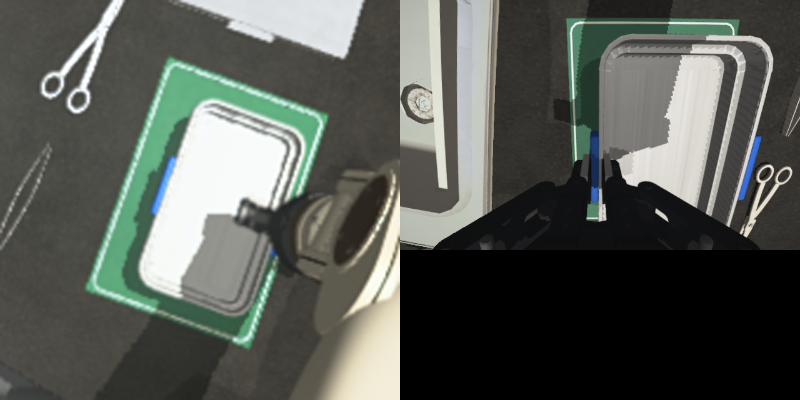

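Both views show the tray level and nearly centred over the mat (tray at (222,208), mat at (208,200) in the left panel, with parallax). I'll lower it to just above the mat and measure.

```bash
python3 -m creep '[0,0,-0.015,0,0,0,0,-0.03,0,0,0,0,-0.04,0,0,0,0,-0.047,0,0,0,0,-0.047,0,0,0,0,-0.047,0,0]'
python3 - <<'E'
from h import *
o=bot.get_obs();P=o['eef_pos'];print(P,o['ft_force'],R.from_quat(o['tool_rot']).as_euler('xyz',True))
zr=P[2]+.0126
for c in ['top','scene','wrist']:
  q=snap(c)
  for n in ['tray_top_grip_a','tray_top_floor']:
    print(c,n,[(round(d['score'],2),np.round(px(d['centre'])).tolist(),atz(q,px(d['centre']),zr if 'grip' in n else zr-.037).round(4).tolist()) for d in bot.place_of(c,n)])
  if c=='top':
    a=q
    try: print('mat',matpose(q))
    except Exception as e: print(e)
    # predicted outlines: tray rim & mat for estimate
    def rect(cx,cy,L,Wd,ang,z):
        u=np.array([np.cos(ang),np.sin(ang)]);v=np.array([-u[1],u[0]])
        return [[*(np.array([cx,cy])+sx*L/2*u+sy*Wd/2*v),z] for sx,sy in((1,1),(1,-1),(-1,-1),(-1,1))]
    x0,y0,x1,y1=320,180,460,330;k=4
    im=cv2.resize(a['px'][y0:y1,x0:x1],None,fx=k,fy=k,interpolation=cv2.INTER_CUBIC).copy()
    th=np.radians(R.from_quat(o['tool_rot']).as_euler('xyz',True)[2]-180)
    d=np.array([np.cos(th+np.pi/2),np.sin(th+np.pi/2)]);l=np.array([np.cos(th),np.sin(th)])
    C=P[:2]+.062*d+.002*l;print('tray est',C,np.degrees(th))
    for r,col in ((rect(*C,.2,.12,th,zr),(255,0,0)),(rect(.476,-.174,.27,.19,np.radians(-18.5),.003),(255,255,0))):
        p=(proj(a,r)-[x0,y0]+.5)*k
        cv2.polylines(im,[p.astype(int).reshape(-1,1,2)],True,col,1)
    cv2.imwrite('pics/n.png',im[:,:,::-1])
E
```

```text
clock: 8.65
eef_pos: [0.4531, -0.2314, 0.0368]
tool_rot: [0.163, 0.987, 0.0, -0.0]
ft_force: [0.6, -0.0, -1.8]
grip_width: 0.0078
grasp_force: 59.4
[ 0.45312398 -0.23138915  0.03683279] [ 5.75405915e-01 -1.56074107e-03 -1.75412695e+00] [ 1.79996304e+02 -2.90582519e-02  1.61281256e+02]
top tray_top_grip_a [(0.98, [365.0, 244.0], [0.5038, -0.1077, 0.0494]), (0.94, [414.0, 262.0], [0.4613, -0.231, 0.0494]), (0.51, [279.0, 133.0], [0.7762, 0.1116, 0.0494])]
top tray_top_floor [(0.64, [308.0, 255.0], [0.4716, 0.0326, 0.0124]), (0.57, [390.0, 253.0], [0.4827, -0.1763, 0.0124])]
mat ((476.33001708984375, -174.047607421875), (175.90443420410156, 255.70404052734375), 71.48585510253906)
tray est [ 0.47491541 -0.17331046] -18.71874406184537
scene tray_top_grip_a [(0.91, [331.0, 300.0], [0.4446, -0.2361, 0.0494]), (0.85, [317.0, 253.0], [0.4995, -0.1128, 0.0494])]
scene tray_top_floor [(0.85, [323.0, 283.0], [0.4712, -0.1716, 0.0124])]
wrist tray_top_grip_a [(0.93, [314.0, 275.0], [0.4553, -0.2308, 0.0494]), (0.75, [556.0, 274.0], [0.495, -0.1139, 0.0494])]
wrist tray_top_floor [(0.65, [412.0, 243.0], [0.4747, -0.1731, 0.0124])]
```

View pics/n.png

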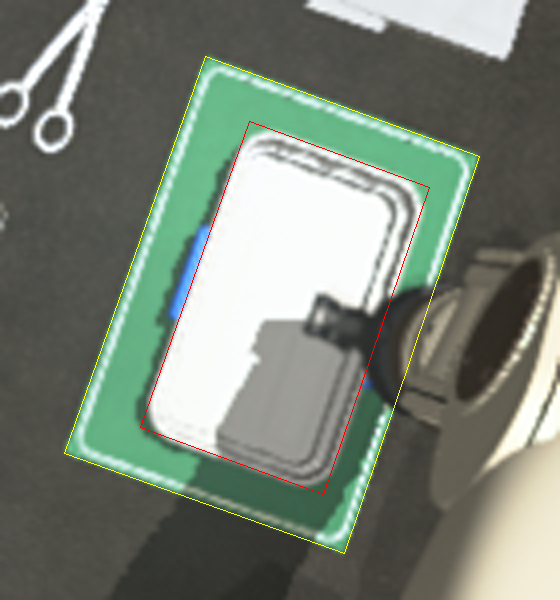

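The overlay fits: the tray rim (red) is centred in the mat outline (yellow) to about 1–2 mm and parallel to it. I'll set it down gently.

```bash
python3 -m creep '[0.001,-0.0005,-0.001,0,0,0.001,-0.0005,-0.002,0,0,0.001,-0.0005,-0.003,0,0,0.001,-0.0005,-0.004,0,0,0.001,-0.0005,-0.0045,0,0,0.001,-0.0005,-0.0045,0,0]'
```

```text
clock: 9.6
eef_pos: [0.454, -0.2319, 0.0321]
tool_rot: [0.163, 0.987, 0.0, -0.0]
ft_force: [-0.6, -0.6, -2.4]
grip_width: 0.0084
grasp_force: 59.4
```

```bash
python3 -m creep '[0,0,-0.0005,0,0,0,0,-0.001,0,0,0,0,-0.0015,0,0,0,0,-0.0015,0,0]';  python3 -m creep '[0,0,-0.0005,0,0,0,0,-0.001,0,0,0,0,-0.001,0,0]'
```

```text
clock: 9.93
eef_pos: [0.4542, -0.2321, 0.0309]
tool_rot: [0.163, 0.987, -0.0, 0.0]
ft_force: [-0.6, -0.3, -0.8]
grip_width: 0.008
grasp_force: 59.5
clock: 10.18
eef_pos: [0.4543, -0.2322, 0.0305]
tool_rot: [0.163, 0.987, -0.0, 0.0]
ft_force: [-0.5, 0.1, 4.6]
grip_width: 0.0082
grasp_force: 60.1
```

```bash
python3 -m creep '[0,0,0,0,0.015,0,0,0,0,0.025,0,0,0,0,0.035,0,0,0,0,0.035,0,0,0,0,0.035,0,0,0.01,0,0.035,0,0,0.03,0,0.035,0,0,0.06,0,0.035,0,0,0.1,0,0.035,0,0,0.13,0,0.04]'
python3 -m creep '[-0.003,0.02,0,0,0.04,-0.006,0.06,0,0,0.04,-0.008,0.1,0,0,0.04,-0.01,0.14,0,0,0.04,-0.011,0.18,0,0,0.04,-0.012,0.22,0,0,0.04,-0.012,0.25,0,0,0.04,-0.012,0.255,0,0,0.04,-0.012,0.255,0,0,0.04,-0.012,0.255,0,0,0.04]'
python3 - <<'E'
from h import *
o=bot.get_obs();print(o['eef_pos'],R.from_quat(o['tool_rot']).as_euler('xyz',True))
w=snap('wrist');save(w,'f1.png');np.save('f1.npy',w,allow_pickle=True)
for n in ['forceps_mid','forceps']: print([(round(d['score'],2),px(d['centre']),atz(w,px(d['centre']),.006).round(4)) for d in bot.place_of('wrist',n)])
P=o['eef_pos'];print(proj(w,[[P[0],P[1],.006]]))
E
```

```text
clock: 11.02
eef_pos: [0.4545, -0.2321, 0.163]
tool_rot: [0.163, 0.987, -0.0, 0.001]
ft_force: [2.0, -0.1, 0.6]
grip_width: 0.0395
grasp_force: 0.0
clock: 11.85
eef_pos: [0.4423, 0.0229, 0.1603]
tool_rot: [0.162, 0.987, -0.0, 0.0]
ft_force: [-0.8, 0.2, 0.4]
grip_width: 0.0399
grasp_force: 0.0
[0.44230427 0.02287838 0.16034651] [-1.79978415e+02  4.66871111e-02  1.61328235e+02]
[(0.79, [328.70399999999995, 211.60000000000002], array([0.4704, 0.0314, 0.006 ]))]
[(0.69, [333.312, 211.60000000000002], array([0.472, 0.036, 0.006]))]
[[312.47484546 189.68752896]]
```

View pics/f1.png

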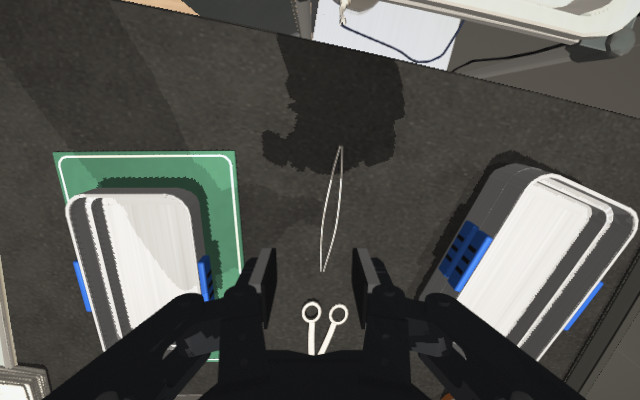

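The wrist view shows the forceps from (341,147) to (322,271), clear of the scissors' rings at (312–338,314). The tray sits on the mat at left and the stack of two stands at right.

```bash
python3 - <<'E'
from h import *
w=np.load('f1.npy',allow_pickle=True).item();a=np.load('w1.npy',allow_pickle=True).item()
p,q=atz(w,(341,147),.006),atz(w,(322,271),.006);v=q-p
print('wrist',(p+q)/2,np.hypot(*v[:2]),np.degrees(np.arctan2(v[1],v[0])))
p,q=atz(a,(206,157),.006),atz(a,(238,246),.006);v=q-p
print('w1',(p+q)/2,np.hypot(*v[:2]),np.degrees(np.arctan2(v[1],v[0])))
print(tri([ray(w,(331.5,209)),ray(a,(222,201.5))]), tri([ray(w,(341,147)),ray(a,(206,157))]),tri([ray(w,(322,271)),ray(a,(238,246))]))
s=snap('top')
p,q=atz(s,(297,280),.006),atz(s,(321,232),.006);v=q-p
print('top',(p+q)/2,np.hypot(*v[:2]),np.degrees(np.arctan2(v[1],v[0])))
E
```

```text
wrist [0.47275529 0.0330945  0.006     ] 0.13938745704168135 -26.02218721577091
w1 [0.47190489 0.03380537 0.006     ] 0.1373777028554661 -25.494217784984052
(array([0.46903346, 0.03495564, 0.0051211 ]), [np.float64(0.2), np.float64(0.2)]) (array([0.41001222, 0.06364056, 0.0067538 ]), [np.float64(0.0), np.float64(0.0)]) (array([0.53467321, 0.0031947 , 0.00569279]), [np.float64(1.0), np.float64(1.0)])
top [0.46993074 0.02869872 0.006     ] 0.1358036467080658 -25.11018099537991
```

```bash
python3 -m creep '[0.03,0.0105,-0.03,-0.12,0.04,0.03,0.0105,-0.065,-0.123,0.04,0.03,0.0105,-0.1,-0.123,0.04,0.03,0.0105,-0.125,-0.123,0.04,0.03,0.0105,-0.14,-0.123,0.04,0.03,0.0105,-0.15,-0.123,0.04,0.03,0.0105,-0.155,-0.123,0.04,0.03,0.0105,-0.155,-0.123,0.04,0.03,0.0105,-0.155,-0.123,0.04]'
python3 -m creep '[0,0,0,0,0.02,0,0,0,0,0.01,0,0,0,0,0,0,0,0,0,0,0,0,0,0,0,0,0,0,0,0]'
```

```text
clock: 12.8
eef_pos: [0.4725, 0.0329, 0.0051]
tool_rot: [0.224, 0.975, -0.0, 0.0]
ft_force: [0.3, 0.5, 0.6]
grip_width: 0.0403
grasp_force: 0.0
clock: 13.3
eef_pos: [0.4732, 0.0334, 0.0061]
tool_rot: [0.223, 0.975, 0.0, 0.001]
ft_force: [-1.9, -0.4, 5.4]
grip_width: 0.0129
grasp_force: 58.9
```

```bash
python3 -m creep '[0,0,0.01,0,0,0,0,0.035,0,0,0,0,0.07,0,0,0,-0.01,0.095,0.02,0,0.001,-0.03,0.1,0.05,0,0.001,-0.06,0.1,0.08,0,0.002,-0.08,0.1,0.1,0,0.002,-0.09,0.1,0.123,0,0.002,-0.09,0.1,0.123,0]'
python3 - <<'E'
from h import *
o=bot.get_obs();print(o['eef_pos'],o['ft_force'])
s=snap('top');w=snap('wrist')
for c,q in (('top',s),('wrist',w),('scene',snap('scene'))):
  for n in ['tray_top_grip_a','tray_top_floor','forceps_mid']:
    print(c,n,[(round(d['score'],2),np.round(px(d['centre'])).tolist(),atz(q,px(d['centre']),.043 if 'grip' in n else .006 if 'tray' in n else .106).round(4).tolist()) for d in bot.place_of(c,n)])
b=s['px'][140:340,190:460];b=cv2.resize(b,(540,400));d=cv2.resize(w['px'][:, :],(260,163))
im=np.zeros((400,800,3),np.uint8);im[:,:540]=b;im[:163,540:]=d
cv2.imwrite('pics/q.png',im[:,:,::-1])
E
```

```text
clock: 14.05
eef_pos: [0.4743, -0.0582, 0.1052]
tool_rot: [0.164, 0.986, -0.0, 0.001]
ft_force: [-0.5, 0.2, -0.9]
grip_width: 0.0123
grasp_force: 58.7
[ 0.47428994 -0.05824177  0.10523928] [-0.53259905  0.19857519 -0.85069445]
top tray_top_grip_a [(0.95, [412.0, 263.0], [0.4595, -0.2267, 0.043]), (0.68, [244.0, 209.0], [0.5816, 0.1924, 0.043])]
top tray_top_floor []
top forceps_mid []
wrist tray_top_grip_a [(0.7, [98.0, 268.0], [0.4567, -0.229, 0.043]), (0.58, [253.0, 267.0], [0.4954, -0.1127, 0.043]), (0.31, [190.0, 247.0], [0.4642, -0.1516, 0.043])]
wrist tray_top_floor [(0.68, [191.0, 249.0], [0.4774, -0.1732, 0.006])]
wrist forceps_mid [(0.73, [313.0, 258.0], [0.4719, -0.0557, 0.106])]
scene tray_top_grip_a [(0.94, [333.0, 299.0], [0.4523, -0.2351, 0.043]), (0.92, [317.0, 255.0], [0.4977, -0.1129, 0.043])]
scene tray_top_floor [(0.62, [323.0, 281.0], [0.4768, -0.1653, 0.006])]
scene forceps_mid [(0.66, [375.0, 188.0], [0.727, -0.0714, 0.106]), (0.56, [292.0, 230.0], [0.4678, -0.051, 0.106])]
```

View pics/q.png

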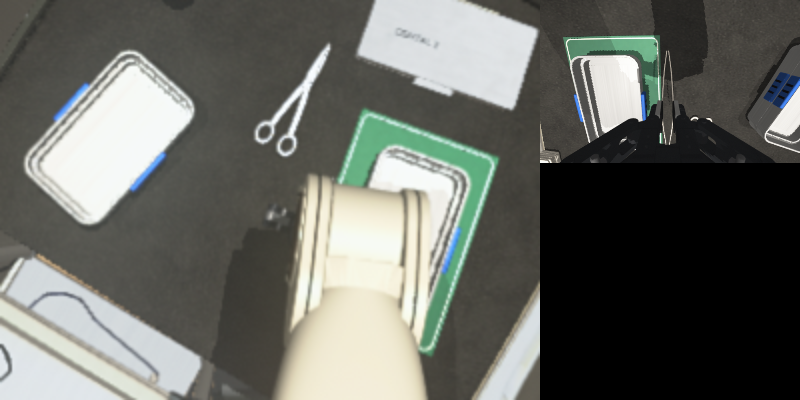

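The tray sits squarely on the mat (right side of the crop, edges parallel), and the forceps are held along the tool. I'm moving over the tray and lowering.

```bash
python3 -m creep '[0,-0.03,0,0,0,0.001,-0.065,0,0,0,0.001,-0.095,0,0,0,0.002,-0.113,-0.005,0,0,0.002,-0.114,-0.03,0,0,0.002,-0.114,-0.055,0,0,0.002,-0.114,-0.075,0,0,0.002,-0.114,-0.085,0,0,0.002,-0.114,-0.088,0,0,0.002,-0.114,-0.088,0,0]'
python3 -m creep '[0,0,-0.001,0,0,0,0,-0.002,0,0,0,0,-0.003,0,0,0,0,-0.004,0,0,0,0,-0.004,0,0]'
```

```text
clock: 15.48
eef_pos: [0.4758, -0.1702, 0.0164]
tool_rot: [0.163, 0.987, 0.0, -0.001]
ft_force: [0.9, 0.3, 1.5]
grip_width: 0.0123
grasp_force: 58.8
clock: 15.9
eef_pos: [0.4765, -0.1705, 0.0133]
tool_rot: [0.163, 0.987, -0.0, 0.0]
ft_force: [-0.3, -0.2, -0.6]
grip_width: 0.0125
grasp_force: 58.8
```

```bash
python3 -m creep '[0,0,-0.0005,0,0,0,0,-0.001,0,0,0,0,-0.001,0,0]'; python3 -m creep '[0,0,-0.0005,0,0,0,0,-0.001,0,0,0,0,-0.001,0,0]'
```

```text
clock: 16.15
eef_pos: [0.4763, -0.1705, 0.0121]
tool_rot: [0.163, 0.987, -0.0, 0.0]
ft_force: [-0.6, 0.7, 2.1]
grip_width: 0.0125
grasp_force: 59.0
clock: 16.4
eef_pos: [0.4763, -0.1705, 0.0121]
tool_rot: [0.163, 0.987, -0.0, 0.0]
ft_force: [-3.0, 0.6, 9.8]
grip_width: 0.0127
grasp_force: 60.0
```

```bash
python3 -m creep '[0,0,0.0005,0,0.016,0,0,0.0005,0,0.025,0,0,0.0005,0,0.03,0,0,0.0005,0,0.03,0,0,0.01,0,0.03,0,0,0.03,0,0.03,0,0,0.06,0,0.03,0,0,0.1,0,0.03,0,0,0.14,0,0.03,0,0,0.16,0,0.03]'
python3 -m creep '[-0.02,0.03,0,0,0.03,-0.04,0.07,0,0,0.03,-0.06,0.1,0,0,0.03,-0.08,0.13,0.01,0,0.03,-0.1,0.16,0.02,0,0.03,-0.11,0.19,0.03,0,0.03,-0.12,0.22,0.04,0,0.03,-0.12,0.25,0.04,0,0.03,-0.12,0.26,0.04,0,0.03,-0.12,0.26,0.04,0,0.03]'
python3 - <<'E'
from h import *
s=snap('top');c=snap('scene');print('mat',matpose(s))
im=np.zeros((600,800,3),np.uint8)
im[:,:480]=cv2.resize(s['px'][180:330,330:450],(480,600),interpolation=cv2.INTER_CUBIC)
im[:280,480:]=cv2.resize(c['px'][230:340,255:400],(320,280));im[280:560,480:]=cv2.resize(c['px'][120:260,220:420],(320,280))
def rect(cx,cy,L,Wd,ang,z):
    u=np.array([np.cos(ang),np.sin(ang)]);v=np.array([-u[1],u[0]])
    return [[*(np.array([cx,cy])+sx*L/2*u+sy*Wd/2*v),z] for sx,sy in((1,1),(1,-1),(-1,-1),(-1,1))]
for r,col in ((rect(.476,-.174,.2,.12,np.radians(-18.5),.043),(255,0,0)),(rect(.476,-.174,.27,.19,np.radians(-18.5),.003),(255,255,0))):
    p=(proj(s,r)-[330,180]+.5)*4;cv2.polylines(im,[p.astype(int).reshape(-1,1,2)],True,col,1)
cv2.imwrite('pics/z.png',im[:,:,::-1])
E
```

```text
clock: 17.23
eef_pos: [0.4781, -0.1712, 0.1764]
tool_rot: [0.163, 0.987, -0.001, 0.003]
ft_force: [0.8, -1.2, -0.4]
grip_width: 0.0299
grasp_force: 0.0
clock: 18.07
eef_pos: [0.3561, 0.0915, 0.2118]
tool_rot: [0.16, 0.987, 0.001, 0.001]
ft_force: [0.0, -1.0, 0.2]
grip_width: 0.0298
grasp_force: 0.0
mat ((476.54302978515625, -174.15182495117188), (175.9667205810547, 255.32545471191406), 71.48585510253906)
```

View pics/z.png

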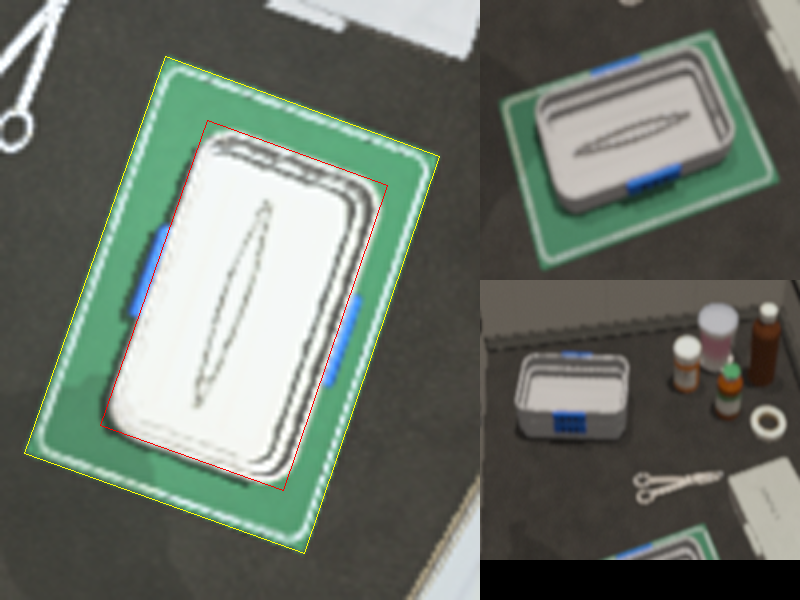

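The tray rim follows the ideal centred outline (100–388, 120–490), and the forceps lie flat on its floor from (268,203) to (197,407). The two-tray stack and the other items are in place, so I'm handing in.

```bash
python3 -c "
from workcell import bot
print(bot.job_done())"
```

```text
the job is handed in; nothing more can be done
None
```

The job is handed in at about 18 s on the clock: the final pictures show the tray centred on the mat and aligned with it to within about 1–2 mm, the forceps flat on its floor, and the other two trays, scissors, jar and bottle in place.

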